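# Load a filter and index the rail carriage one hole

### The arm

A 6-joint arm with a two-finger parallel gripper is mounted at the origin on a cart in front of the work surface, level with it; the furniture and walls round the work are solid. World frame = base frame: x ahead of the robot, y to its left, z up, the work surface at z = 0. Lengths are in mm, angles in rad, forces in N, time in s.
With the tool pointing down it reaches from about 375 to 925 mm from the base axis. Payload 5.7 kg.
Tool frame: the origin (TCP) lies between the finger pads; the fingertips stand 22 mm ahead of it and the grasp point (between the pads) lies 3 mm ahead of it; z points along the fingers, y is the line along which they close (so a half turn about z gives the same grasp; the last joint's range is limited). The gripper opens to 88 mm and grips with 3 to 60 N. Pads are 20 mm wide; open, the fingers measure 115 mm over their backs; the gripper's body (75 mm by 178 mm) begins 61 mm behind the grasp point.
Start: joints at [-1.218, 0.359, 1.51, -0, 1.272, -0.115], TCP at [270.534, -535.512, 217.423] pointing down, gripper open.
Joint ranges: [-2.97, 2.97], [-1.01, 2.36], [0.21, 2.38], [-0.96, 4.11], [0.2, 2.71], [-2.98, 2.98]. Speed limits (rad/s): [2.39, 2.39, 3.14, 3.14, 3.14, 3.14].

### API

Orientations are given as a rotation vector (axis times angle).
In Python, from workcell import env, sensors, viewer, order, finder gives the robot as it stands. Calls block until the motion is done:
- env.movep(position, orientation): joint-space move of the TCP to a pose.
- env.line_to(position, rotation=None, max_speed=150): straight line of the TCP; rotation=None keeps the orientation; max_speed is the mean speed in mm/s.
- env.move_j(angles): joint-space move.
- env.open_gripper() and env.clamp(): open the fingers fully, or close them until they stop; the grip force is fixed at half the most.
- env.sleep(seconds).
- env.solve_ik(position, orientation): joint angles nearest the present ones, or None.
- sensors.sense(): the state.
- viewer.get_image(name): name is "scene" or "side" or "wrist"; returns a dict with "frame" (480x640x3 uint8, red, green, blue), "K" (3x3 intrinsics, pixels), "R" (3x3) and "t" (3): a world point X has camera coordinates R X + t; the wrist camera has in their place "hand_eye" (4x4, takes a point from camera to tool coordinates, whose origin is the TCP and whose axes are the flange's). Camera axes: x right, y down, z forward; pixel columns grow to the right and rows downward; lengths in mm; the calibration is good to about 2 mm. A picture is of the moment at which its call begins: read the wrist's pose just before it. There is no depth.
A pose or a line that the arm cannot do raises env.PlanningError and nothing moves.
- order.finish_job(): hands the job in; it is judged then, once.
Trained networks look in the newest picture that a camera, given by its name, has taken for a name from the list of things; names that differ only in an ending like _2 or _b are one class to them, and where a whole thing is asked for, a point or a joint stands for the part that bears it (a point fixed in the world has none). Each returns a list of dicts, best first, with "confidence" (0 to 1); they miss things now and then, are a little off and sometimes report something else, mostly with a low value. They report only what shows in the picture. A call takes as long as a camera call. They do not tell look-alikes from the thing itself.
- finder.search_frame(camera, name): "point" ([x, y, z] in mm, in world coordinates, good to about 4 mm: the middle of the surface that is visible of it).
The state is a dict: "time_s": time; "joint_pos": joint angles; "joint_velocities": joint speeds; "joint_torque": joint torques, N m; "tool_pos": TCP position; "orientation": TCP orientation; "wrist_force": force on the tool from outside, world axes, zero at the start; "ft_torque": the same for the moment, N m; "width": opening from 0.0 (shut) to 1.0 (fully open); "gripper_force": force on a finger pad.
Only numpy, scipy, OpenCV 4.12 (cv2) and the standard library are available. Lean on these libraries where they do the work, as an engineer would, in place of code of your own. Each camera call takes 0.05 s, during which the arm holds its last target. There are 200 camera calls.

### The job

First take the yellow-tabbed glass filter out of the grey storage block, slide it upright down into the black slot of the blue rail carriage until it is fully home, and let go of it. Then pull the carriage's red lock knob up so that the pin clears its hole, slide the carriage to the very next hole towards the orange end stop, and push the knob all the way down so that the pin is home there. Its weak spring leaves the pin part-way in, so finish still holding the knob down with the gripper; leave the green filter and everything else where they are and do not tip the filter over.

Things in the scene. Friction and masses are not known exactly. Their poses are not given: they have to be found in the camera images.
- rail: Fixed index rail on the worktop: aluminium bar on a dark base plate, 300 mm long, 84 mm wide, 24 mm high, with lock holes every 50 mm along its middle. Origin on the worktop under its middle; its y axis runs along the rail and points to the orange end stop (the far end has a black stop; stops 40 mm high), z is up.
- carriage (a joint): Travel of the blue carriage along the rail, m: 0 at the hole where it starts, growing towards the orange end stop (+y of the rail); the next hole is at 0.050. The locked carriage has about 1 mm of play; sliding friction about 1.5 N.
- slot (a point): Middle of the floor of the carriage's black slot, 38 mm above the worktop. x is across the rail, y along it, z up. The slot is open at the top, 10 mm wide along y, 59 mm long along x and about 30 mm deep (flared lips end 75 mm above the worktop), for a filter standing across the rail. The red knob stands 60 mm from it towards the black end stop.
- knob (a point): Centre of the red cylindrical lock knob on the carriage: 26 mm diameter, 22 mm high, axis upright; it moves with the plunger. Under it an 18 mm steel collar stands on the carriage top, which is 38 mm above the worktop; the knob's centre is 73 mm above the worktop with the pin fully home, 76 mm at rest.
- plunger (a joint): Lift of the lock knob and its 8 mm pin, m: 0 pushed fully home, rests by its spring and weight at about 0.003 (pin still about 9 mm in the hole), pin clear of the hole above 0.012, upper stop 0.018. Spring 600 N/m both ways from rest: about 2 N to push home, 7 N at 0.015. While it is in a hole the pin blocks the carriage.
- filter_block: Fixed grey storage block, 36 x 176 x 34 mm, origin under its middle on the worktop, y along its length. Two slots in line along y, 42 mm either side of its middle, each 24 mm deep (floor 10 mm above the worktop), hold the two filters upright, 1.5 mm of play a side. Which filter stands in which slot varies.
- filter_yellow_center (a point): Centre of the filter to load: upright flat plate, black frame with an amber window and a yellow grip tab over its top 22 mm. 8 mm thick (x), 56 mm wide (y), 92 mm high (z); lower corners stepped in 2 mm. The centre is 46 mm above its lower edge. About 80 g. It looks the same from both faces and fits either way round.
- filter_green_center (a point): Centre of the other filter, same size, green tab and window; stays in the block.
- flask: Glass flask, 60 x 60 x 197 mm, origin under its middle; bystander.
- beaker: Beaker, 53 x 59 x 68 mm, origin under its middle; bystander.
- brown_bottle: Small brown bottle with black cap, 30 x 30 x 75 mm, origin under its middle; bystander.
- case: Flat dark case with clear lid, 60 x 92 x 21 mm, origin under its middle; bystander.
Things that resemble listed ones, but are neither listed nor needed, are in the scene too. What is shaped like the part that bears filter_yellow_center but pink or purple is not meant.

How it is judged (in metres and radians):
On the way, in this order (a step that is already met when the one before it is completed fails the run):
1. the yellow filter stands fully home in the carriage slot, let go, with the carriage still at its first hole (z of filter_yellow_center in the frame of slot between 0.043 and 0.049 m and horizontal distance between filter_yellow_center and slot below 0.004 m and angle between filter_yellow_center's own z axis and vertical below 0.12 rad and angle between the x axis of filter_yellow_center and the y axis of slot, either way round below 0.15 rad and contact force between the fingers and filter_yellow below 0.2 N and value of joint carriage below 0.004 m), for 0.2 s.
2. the lock knob is pulled up so that the pin is clear of the first hole (value of joint plunger above 0.0115 m and value of joint carriage below 0.02 m), for 0.1 s.
3. the carriage is at the next hole and the pin is down in it (value of joint carriage between 0.0475 and 0.0525 m and value of joint plunger below 0.0015 m), for 0.2 s.
At the end, for the whole second after the job is handed in: Gripper holds the red knob (over 1 N), plunger within 1.5 mm of home, carriage within 2.5 mm of the next hole; yellow filter at rest in the slot, lower edge within 3 mm of its floor, 4 mm of its middle, 0.12 rad of upright, 0.15 rad of square; green filter moved under 15 mm (all of step 3 and z of filter_yellow_center in the frame of slot between 0.043 and 0.049 m and horizontal distance between filter_yellow_center and slot below 0.004 m and angle between filter_yellow_center's own z axis and vertical below 0.12 rad and angle between the x axis of filter_yellow_center and the y axis of slot, either way round below 0.15 rad and contact force between the fingers and plunger above 1 N and linear speed of filter_yellow below 0.02 m/s and distance of filter_green_center from where it was at the start of the episode below 0.015 m); the arm keeps its last pose, push and grip.
It fails at once if the yellow filter is tipped over (angle between filter_yellow_center's own z axis and vertical above 0.8 rad).
It fails at once if the carriage is forced along with the pin not pulled (value of joint carriage between 0.006 and 0.044 m and value of joint plunger below 0.007 m).
It fails at once if the carriage is taken well past the next hole (value of joint carriage above 0.07 m).
It fails at once if the green filter is pulled out or displaced (distance of filter_green_center from where it was at the start of the episode above 0.02 m).
It fails at once if a bystander is knocked away (distance of any of flask, beaker, brown_bottle, case from where it was at the start of the episode above 0.03 m).
It also fails if it takes over 53 s, if anything falls off the work surface, if the arm or the gripper's body presses on something with over 40 N, if the wrist force passes 120 N, or if a joint passes its speed limit or range.

## Working session

There is one attempt and no reset: what is moved stays moved. The work goes in short steps, each a Python script; the robot and the scene stay as the last script left them, time stands still between calls to the robot, and variables do not carry over. Pictures are saved under pics/ and viewed, at most 10 in all, crops included, and the job is handed in when it is done.

```bash
mkdir -p pics; ls; python3 - <<'E'
from workcell import env, sensors, viewer, order, finder
import cv2
s=sensors.sense(); print(s['time_s'],s['tool_pos'],s['orientation'],s['wrist_force'],s['width'])
for n in ("scene","side"):
    im=viewer.get_image(n); cv2.imwrite(f"pics/{n}0.png",im["frame"][:,:,::-1]); print(n,im["K"].tolist(),im["R"].tolist(),im["t"].tolist())
    for k in ("rail","slot","knob","filter_block","filter_yellow_center","filter_green_center"):
        print(k,[([round(v) for v in d["point"]],round(d["confidence"],2)) for d in finder.search_frame(n,k)])
print(sensors.sense()['time_s'])
E
```

```text
pics
0.0 [ 270.28012929 -534.89753038  216.61565985] [-3.05428892e+00 -7.27657747e-01  3.82912140e-04] [-0.69990883 -0.1815751  -0.34616414] 0.9991131090318397
scene [[475.8265522922812, 0.0, 318.4878651452545], [0.0, 475.8265522922812, 241.31754682462565], [0.0, 0.0, 1.0]] [[-0.5837194762323109, -0.8119123062337169, 0.008365408138522107], [-0.4523309967651648, 0.3166101475968817, -0.8337593680457889], [0.6742909182485771, -0.4904655150211153, -0.5520646122896873]] [363.25265105342845, 354.8604358851858, 570.8186421058813]
rail [([472, 220, 25], 0.97)]
slot [([471, 204, 37], 0.95)]
knob [([473, 164, 92], 0.68)]
filter_block [([649, 3, 45], 0.7), ([430, -34, 28], 0.67)]
filter_yellow_center [([656, -236, 46], 0.8), ([827, -1, 65], 0.74), ([816, 112, 70], 0.5)]
filter_green_center [([435, -18, 67], 0.86)]
side [[485.1365110703852, 0.0, 318.5885775696093], [0.0, 485.1365110703852, 238.47680482994062], [0.0, 0.0, 1.0]] [[-0.9931873780611299, -0.1162181503739001, 0.008495503735920914], [-0.058011659510418825, 0.4298975367902519, -0.9010120727396057], [0.10106176042848615, -0.8953666563957711, -0.4337108151680699]] [643.4379397926591, 113.1783017037253, 884.8451728457914]
rail [([496, 247, 25], 0.83)]
slot [([492, 223, 54], 0.83)]
knob [([477, 160, 81], 0.76), ([464, -97, 68], 0.56)]
filter_block [([456, -26, 30], 0.59), ([481, 166, 81], 0.37)]
filter_yellow_center [([462, -97, 65], 0.92), ([665, -235, 55], 0.7)]
filter_green_center [([445, -19, 67], 0.71)]
0.7
```

View pics/scene0.png

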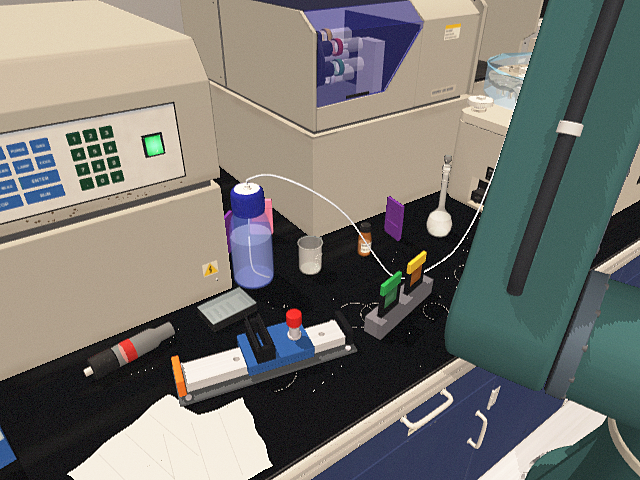

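View pics/side0.png

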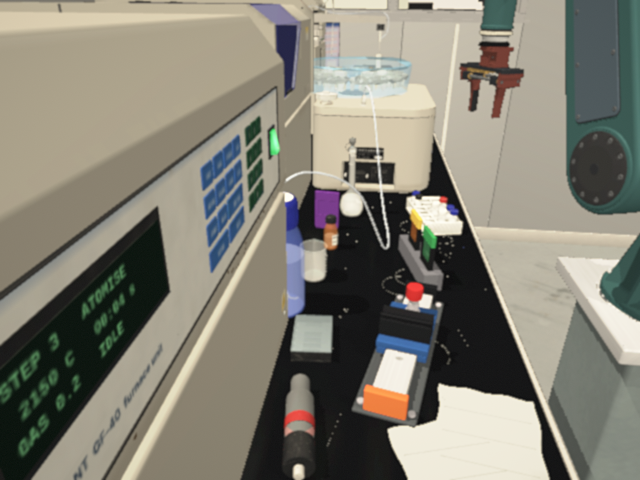

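The scene picture shows the yellow/amber-tabbed filter at (417,265) and the green one at (391,290), both in the grey block. The look-alikes are a purple plate at (395,218), a purple one at (228,225) and a pink one at (268,213), all standing outside the block. The carriage slot is at (260,340), the knob at (294,318) and the orange stop at (178,378). In the side picture, yellow is at (416,222), the knob at (414,292), and a white tube hangs near (385,245). I choose the yellow filter in the block and check it in a close wrist view.

```bash
cat > h.py <<'E'
from workcell import env, sensors, viewer, order, finder
import numpy as np, cv2
from scipy.spatial.transform import Rotation as Rot
SC=dict(K=np.array([[475.8265522922812,0,318.4878651452545],[0,475.8265522922812,241.31754682462565],[0,0,1]]),R=np.array([[-0.5837194762323109,-0.8119123062337169,0.008365408138522107],[-0.4523309967651648,0.3166101475968817,-0.8337593680457889],[0.6742909182485771,-0.4904655150211153,-0.5520646122896873]]),t=np.array([363.25265105342845,354.8604358851858,570.8186421058813]))
SD=dict(K=np.array([[485.1365110703852,0,318.5885775696093],[0,485.1365110703852,238.47680482994062],[0,0,1]]),R=np.array([[-0.9931873780611299,-0.1162181503739001,0.008495503735920914],[-0.058011659510418825,0.4298975367902519,-0.9010120727396057],[0.10106176042848615,-0.8953666563957711,-0.4337108151680699]]),t=np.array([643.4379397926591,113.1783017037253,884.8451728457914]))
def plane(c,uv,z):
    "pixel -> world point at height z"
    d=c['R'].T@np.linalg.inv(c['K'])@np.array([*uv,1.]); o=-c['R'].T@c['t']
    return o+d*(z-o[2])/d[2]
def tri(a,uva,b,uvb):
    P=[c['K']@np.c_[c['R'],c['t']] for c in (a,b)]
    X=cv2.triangulatePoints(P[0],P[1],np.array(uva,float),np.array(uvb,float))[:,0]; return X[:3]/X[3]
def down(a):
    "tool pointing down, tool y (closing line) at angle a+90deg; tool x at angle a from world x"
    return Rot.from_matrix(np.array([[np.cos(a),np.sin(a),0],[np.sin(a),-np.cos(a),0],[0,0,-1.]])).as_rotvec()
def wrist(fn=None):
    s=sensors.sense(); im=viewer.get_image("wrist")
    Rt=Rot.from_rotvec(s['orientation']).as_matrix(); H=np.array(im['hand_eye'])
    Rc=Rt@H[:3,:3]; o=Rt@H[:3,3]+s['tool_pos']
    if fn: cv2.imwrite(fn,im['frame'][:,:,::-1])
    return dict(K=np.array(im['K']),R=Rc.T,t=-Rc.T@o,frame=im['frame'],H=H)
E
python3 - <<'E'
from h import *
np.set_printoptions(precision=1,suppress=True)
print("yel top",tri(SC,(417,254),SD,(415,211)),"tube",tri(SC,(400,280),SD,(385,248)),tri(SC,(330,205),SD,(357,192)))
print("purple",plane(SC,(395,238),0),"block ends",plane(SC,(367,322),34),plane(SC,(432,278),34))
print("rail stop",plane(SC,(180,375),40),plane(SC,(350,330),40),"knob",plane(SC,(294,314),87))
s=sensors.sense(); print(Rot.from_rotvec(s['orientation']).as_matrix())
c=wrist(); print(c['H'],c['K'])
for p,a in (((450,-75,300),np.pi/2),((450,-75,300),-np.pi/2),((450,-75,300),0.),((470,230,300),0.),((470,230,300),1.57)):
    q=env.solve_ik(p,down(a)); print(p,round(a,2),q)
E
```

```text
yel top [ 464.3 -109.8  104.6] tube [ 516.9 -131.7    3.3] [581.7   5.8 186.1]
purple [ 638.8 -232.8    0. ] block ends [433.6  32.   34. ] [ 454.9 -153.8   34. ]
rail stop [504.  343.6  40. ] [430.6  72.7  40. ] knob [474.4 155.8  87. ]
[[ 0.9  0.5 -0. ]
 [ 0.5 -0.9  0. ]
 [ 0.  -0.  -1. ]]
[[  -0.    -1.    -0.3   82. ]
 [   1.     0.    -0.     0.1]
 [   0.    -0.3    1.  -167.3]
 [   0.     0.     0.     1. ]] [[333.2   0.  318.6]
 [  0.  333.2 238.1]
 [  0.    0.    1. ]]
(450, -75, 300) 1.57 [-0.3  0.1  1.7 -0.   1.4 -0.3]
(450, -75, 300) -1.57 [-0.3  0.1  1.7 -0.   1.4  2.8]
(450, -75, 300) 0.0 [-0.3  0.1  1.7 -0.   1.4  1.3]
(470, 230, 300) 0.0 [ 0.3  0.2  1.6 -0.   1.4  1.9]
(470, 230, 300) 1.57 [0.3 0.2 1.6 0.  1.4 0.3]
```

```bash
python3 - <<'E'
from h import *
env.movep((450,-75,260),down(1.68))
c=wrist("pics/w1.png"); s=sensors.sense(); print(s['time_s'],s['tool_pos'],s['orientation'])
print({k:v.tolist() for k,v in c.items() if k in('K','R','t')})
for k in ("filter_yellow_center","filter_green_center","filter_block"):
    print(k,[([round(v) for v in d["point"]],round(d["confidence"],2)) for d in finder.search_frame("wrist",k)])
cr=c['frame'][:,:,::-1]
E
```

```text
2.6 [450.21383201 -75.8356154  259.94193015] [ 2.09843694e+00  2.33771516e+00 -2.89778065e-04]
{'K': [[333.1810381782673, 0.0, 318.57819279568145], [0.0, 333.1810381782673, 238.1229862640378], [0.0, 0.0, 1.0]], 'R': [[0.9942039459110602, 0.10750985387750554, 0.0003811221775107708], [0.10257460821722189, -0.9496148426091109, 0.29615891079884094], [0.03220192050111629, -0.29440326427488844, -0.9551386047586645]], 't': [-439.7598736656953, -166.5044693513963, 395.49547187598074]}
filter_yellow_center [([828, -4, 13], 0.67), ([463, -98, 100], 0.64), ([673, 1, 41], 0.63)]
filter_green_center [([439, -24, 105], 0.75)]
filter_block [([450, -57, 35], 0.84)]
```

View pics/w1.png

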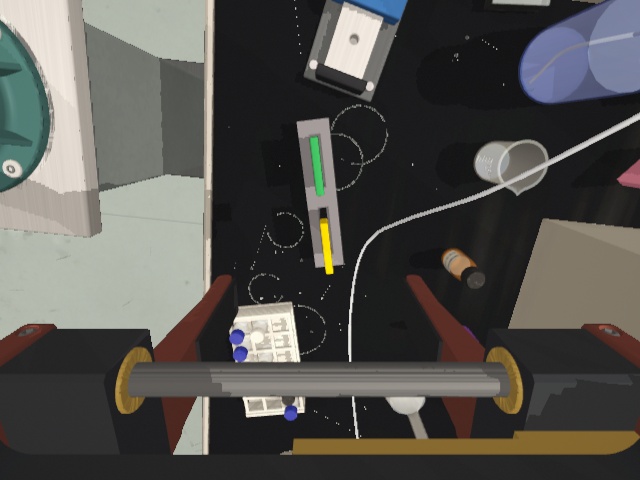

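The wrist crop shows yellow's tab top from (323,219) to (329,273) and green's from (314,137) to (320,195), both in the grey block. A white tube runs at (355,270). No pink or purple plate is in the block, so the choice is confirmed.

```bash
python3 - <<'E'
from h import *
np.set_printoptions(precision=1,suppress=True)
s=sensors.sense(); c=wrist()
hsv=cv2.cvtColor(c['frame'],cv2.COLOR_RGB2HSV)
roi=np.zeros(hsv.shape[:2],np.uint8); roi[110:285,290:345]=255
for n,lo,hi in (("yel",(22,150,120),(34,255,255)),("grn",(45,120,80),(80,255,255))):
    m=cv2.inRange(hsv,lo,hi)&roi; v,u=np.nonzero(m)
    P=np.array([plane(c,p,102) for p in zip(u,v)])[:,:2]
    r=cv2.minAreaRect(P.astype(np.float32)); ctr=P.mean(0)
    w,V=np.linalg.eigh(np.cov(P.T)); ax=V[:,1]*np.sign(V[1,1]); t=(P-ctr)@ax
    far=ctr+ax*(t.min()-0.4); print(n,len(P),"rect",r,"axis deg",np.degrees(np.arctan2(ax[1],ax[0])),"far",far,"len",np.ptp(t),"centre",far+28*ax)
print("tube",plane(c,(353,270),0),plane(c,(353,270),100),"rack",plane(c,(265,305),50))
print("block corners",[plane(c,p,34)[:2] for p in((298,122),(328,119),(343,264),(315,267))])
E
```

```text
yel 433 rect ((461.2580261230469, -103.04374694824219), (8.099703788757324, 61.057926177978516), 13.110106468200684) axis deg 102.8300242902159 far [ 468.1 -133.2] len 61.06583032710583 centre [ 461.9 -105.9]
grn 476 rect ((443.00921630859375, -23.410593032836914), (7.747992992401123, 55.256221771240234), 12.985845565795898) axis deg 102.89478930894985 far [449.2 -50.7] len 55.251522559409565 centre [443.  -23.4]
tube [ 508.  -166.7    0. ] [ 492.4 -126.4  100. ] rack [ 396.2 -205.7   50. ]
block corners [array([417.2,  16.8]), array([450.1,  23.6]), array([ 489. , -146.2]), array([ 454.2, -154.1])]
```

```bash
python3 - <<'E'
from h import *
np.set_printoptions(precision=0,suppress=True)
c=wrist()
def pr(k,X): x=k['K']@(k['R']@X+k['t']); return x[:2]/x[2]
for p in((380,230),(360,255),(353,270),(350,310)):
    for z in(0,50,100,150): X=plane(c,p,z); print(p,X,pr(SC,X),pr(SD,X))
E
```

```text
(380, 230) [ 536. -106.    0.] [384. 280.] [377. 256.]
(380, 230) [525. -93.  50.] [385. 265.] [383. 237.]
(380, 230) [514. -80. 100.] [387. 249.] [391. 218.]
(380, 230) [503. -67. 150.] [388. 231.] [398. 197.]
(360, 255) [ 514. -144.    0.] [405. 278.] [387. 248.]
(360, 255) [ 506. -126.   50.] [404. 264.] [392. 231.]
(360, 255) [ 497. -109.  100.] [404. 248.] [399. 213.]
(360, 255) [489. -91. 150.] [403. 230.] [405. 193.]
(353, 270) [ 508. -167.    0.] [415. 276.] [389. 244.]
(353, 270) [ 500. -146.   50.] [414. 262.] [395. 227.]
(353, 270) [ 492. -126.  100.] [412. 246.] [401. 210.]
(353, 270) [ 485. -106.  150.] [411. 229.] [407. 190.]
(350, 310) [ 512. -229.    0.] [434. 265.] [387. 232.]
(350, 310) [ 504. -201.   50.] [431. 252.] [392. 217.]
(350, 310) [ 496. -174.  100.] [428. 237.] [398. 201.]
(350, 310) [ 487. -146.  150.] [425. 222.] [405. 184.]
```

```bash
python3 - <<'E'
from h import *
np.set_printoptions(precision=1,suppress=True)
def st(m): s=sensors.sense(); print(m,round(s['time_s'],2),s['tool_pos'],s['wrist_force'],round(s['width'],3),s['gripper_force'])
a=1.796; x,y=461.9,-105.9
env.movep((x,y,150),down(a)); env.line_to((x,y,95),max_speed=120); st("at")
env.clamp(); st("clamped")
env.line_to((x,y,125),max_speed=60); env.line_to((x,y,215),max_speed=150); st("lifted")
th=np.radians(74.7); d=np.array([np.cos(th),np.sin(th)]); n=np.array([np.sin(th),-np.cos(th)])
slot=np.array([474.4,155.8])+60*d; print("slot guess",slot)
p=slot-40*n
p=slot.copy()
try:
    env.movep((*p,235),down(th+np.pi/2)); st("over rail")
except env.PlanningError as e: print(e)
c=wrist("pics/w2.png")
np.savez("w2.npz",K=c['K'],R=c['R'],t=c['t'])
E
```

```text
at 3.99 [ 462.8 -106.    96.1] [ 0.7 -0.3 -0.6] 0.999 0.0
clamped 5.22 [ 461.9 -105.9   95. ] [ 1.  -0.4 -0.7] 0.079 29.999826550483704
lifted 6.62 [ 461.2 -105.7  214.2] [-0.2  0.1 -0.8] 0.08 29.999398291110992
slot guess [490.2 213.7]
over rail 7.84 [490.1 212.7 234.5] [-0.6  0.9  0.2] 0.081 29.999153316020966
```

View pics/w2.png

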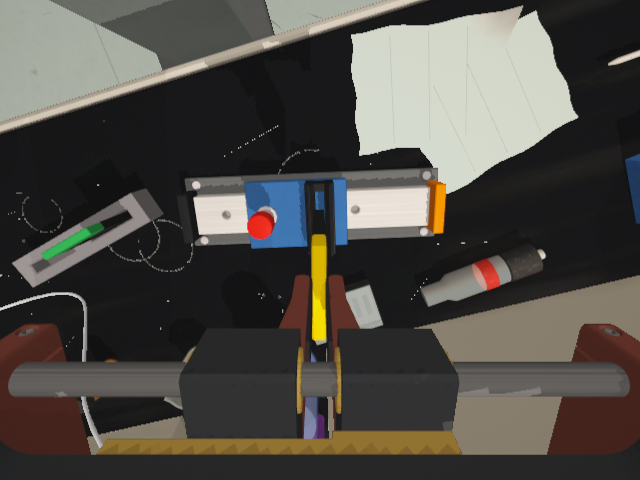

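The picture shows the yellow filter held upright at (319,290). The knob is at (261,225), the slot lips span about (304–332, 178–250), the rail holes are at (226,215) and (355,209), and the orange stop is at (438,208). I'll enlarge the slot area for exact pixels.

```bash
python3 - <<'E'
import cv2
im=cv2.imread("pics/w2.png")[160:265,180:340]
cv2.imwrite("pics/w2c.png",cv2.resize(im,None,fx=5,fy=5,interpolation=cv2.INTER_CUBIC))
E
```

```text
(no output)
```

View pics/w2c.png

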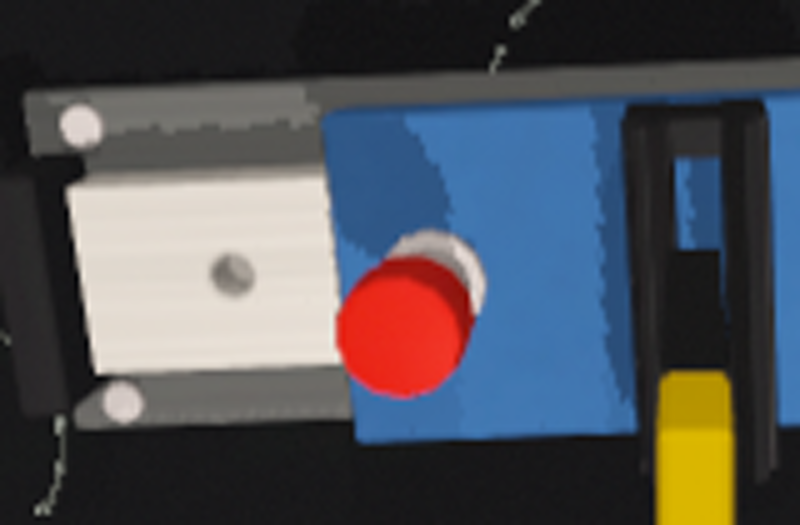

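```bash
python3 - <<'E'
from h import *
np.set_printoptions(precision=2,suppress=True)
c=np.load("w2.npz"); c={k:c[k] for k in c}
P=lambda u,v,z:plane(c,(180+u/5,160+v/5),z)[:2]
h1=P(232,274,24); h2=plane(c,(355,209),24)[:2]; print("holes",h1,h2,np.linalg.norm(h2-h1))
d=(h2-h1)/np.linalg.norm(h2-h1); th=np.arctan2(d[1],d[0]); n=np.array([d[1],-d[0]]); print("th",np.degrees(th))
def f(m,p): print(m,p,"along,across",np.array([(p-h1)@d,(p-h1)@n]))
f("knob",P(403,328,87)); f("collar?",P(437,280,56))
f("lipL",P(625,110,75)); f("lipR",P(765,105,75)); f("lipL low",P(645,470,75)); f("lipR low",P(775,480,75))
f("in L",P(672,155,75));f("in R",P(722,155,75)); f("floor",P(697,155,38))
f("stopL",P(85,165,40))
f("bar L top",P(68,185,24)); f("bar L bot",P(97,374,24)); f("bolt",P(80,127,6));f("bolt2",P(122,401,6))
print("yellow front end",plane(c,(180+695/5,160+430/5),0))
# blue carriage edges
f("car TL",P(322,115,38)); f("car BL",P(357,440,38))
for k in("slot","knob"): 
    viewer.get_image("wrist"); print(k,[(np.round(q["point"]),round(q["confidence"],2)) for q in finder.search_frame("wrist",k)])
# slope of filter in tool: yellow top strip
s=sensors.sense(); print(s['time_s'],s['tool_pos'])
E
```

```text
holes [468.71 107.68] [501.7  253.37] 149.3788523359281
th 77.24047948087133
knob [478.25 157.34] along,across [50.55 -1.66]
collar? [476.69 160.06] along,across [52.85 -3.79]
lipL [450.44 210.06] along,across [ 95.82 -40.43]
lipR [456.75 236.66] along,across [123.16 -40.14]
lipL low [523.31 193.39] along,across [95.65 34.32]
lipR low [532.65 218.96] along,across [122.66  37.79]
in L [461.36 216.54] along,across [104.55 -31.21]
in R [463.97 226.02] along,across [114.38 -30.76]
floor [468.46 219.78] along,across [109.28 -25.  ]
stopL [434.8   90.51] along,across [-24.23 -29.28]
bar L top [439.09  78.7 ] along,across [-34.8  -22.48]
bar L bot [483.08  68.51] along,across [-35.03  22.67]
bolt [428.2   79.19] along,across [-36.73 -33.21]
bolt2 [494.72  64.02] along,across [-36.83  35.01]
yellow front end [541.94 199.17   0.  ]
car TL [438.39 143.46] along,across [ 28.2  -37.47]
car BL [511.24 126.66] along,across [27.91 37.29]
slot [(array([478., 189.,  37.]), 0.84)]
knob [(array([477., 159.,  85.]), 0.85)]
8.0917 [490.51 212.65 234.97]
```

```bash
python3 - <<'E'
from h import *
np.set_printoptions(precision=2,suppress=True)
h1=np.array([468.71,107.68]); th=np.radians(77.24); d=np.array([np.cos(th),np.sin(th)]); n=np.array([d[1],-d[0]])
slot=h1+109.6*d; a=th+np.pi/2
print("slot",slot)
env.movep((*slot,180),down(a)); env.sleep(0.15)
S=[sensors.sense() for _ in range(8)]; T=np.array([s['tool_pos'] for s in S]); F=np.array([s['wrist_force'] for s in S])
print(S[-1]['time_s']-S[0]['time_s'],T.mean(0),T.std(0),F.mean(0),F.std(0),S[-1]['time_s'])
c=wrist("pics/w3.png")
hsv=cv2.cvtColor(c['frame'],cv2.COLOR_RGB2HSV); m=cv2.inRange(hsv,(22,150,60),(34,255,255)); m[:,:290]=0;m[:,350:]=0
v,u=np.nonzero(m); V=hsv[...,2]
for r in range(v.min(),v.max()+1,6): k=u[v==r]; print(r,k.min(),k.max(),V[r,int(k.mean())],end=' | ')
print(v.max()); np.savez("w3.npz",K=c['K'],R=c['R'],t=c['t'])
E
```

```text
slot [492.92 214.57]
0.0 [494.21 214.8  181.78] [0. 0. 0.] [ 0.55 -0.12 -0.28] [0. 0. 0.] 8.575
234 314 324 129 | 240 311 326 182 | 246 311 326 213 | 252 311 326 218 | 258 311 326 218 | 264 311 326 218 | 270 311 326 218 | 276 311 326 218 | 282 312 325 218 | 288 312 325 218 | 294 312 325 218 | 300 312 325 224 | 306 312 325 245 | 312 312 325 245 | 318 312 325 244 | 324 312 325 244 | 330 312 325 245 | 336 312 325 244 | 339
```

View pics/w3.png

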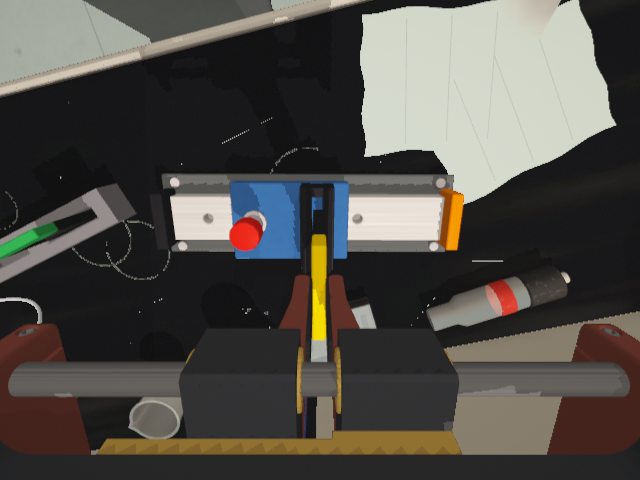

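```bash
python3 - <<'E'
from h import *
np.set_printoptions(precision=2,suppress=True)
q=np.array(sensors.sense()['joint_pos'])
for i in range(4):
    s=sensors.sense(); print(s['time_s'],s['tool_pos'],s['wrist_force']); env.sleep(0.05)
s=sensors.sense(); Tm=np.array(s['tool_pos'])
c=wrist()
h1=np.array([468.71,107.68]); th=np.radians(77.24); d=np.array([np.cos(th),np.sin(th)]); n=np.array([d[1],-d[0]]); slot=h1+109.6*d
f=lambda p:np.array([(p[:2]-slot)@d,(p[:2]-slot)@n])
for v in (241,243,245,340): print(v,"along/across rel slot:",f(plane(c,(318.7,v),Tm[2]+7)))
print("tcp",f(Tm))
for nm,uv,z in (("lipL",(299.5,186),75),("lipR",(333.5,186),75),("h1",(208,217.5),24),("h2",(357.5,217.5),24),("knob",(245.5,235),87)): print(nm,f(plane(c,uv,z)))
E
```

```text
8.625 [494.24 214.9  181.84] [ 0.37  0.22 -0.99]
8.675 [494.13 214.91 181.74] [ 0.04  0.53 -0.69]
8.725 [493.9  214.88 181.5 ] [ 0.1   0.51 -1.12]
8.775 [493.66 214.82 181.25] [-0.51 -0.01 -1.85]
241 along/across rel slot: [  0.49 -29.89]
243 along/across rel slot: [  0.49 -28.82]
245 along/across rel slot: [  0.49 -27.76]
340 along/across rel slot: [ 0.48 28.02]
tcp [0.29 0.48]
lipL [-14.97 -40.84]
lipR [ 12.88 -40.82]
h1 [-109.76   -1.87]
h2 [39.67 -1.75]
knob [-59.19  -2.59]
```

```bash
cat >> h.py <<'E'
h1=np.array([468.71,107.68]); th=np.radians(77.24); d=np.array([np.cos(th),np.sin(th)]); n=np.array([d[1],-d[0]]); slot=h1+109.6*d
def xy(al,ac): return slot+al*d+ac*n
def F(k=3):
    r=[]
    for _ in range(k): env.sleep(0.05); r.append(sensors.sense()['wrist_force'])
    f=np.mean(r,0); return np.array([f[:2]@d,f[:2]@n,f[2]])
E
python3 - <<'E'
from h import *
np.set_printoptions(precision=2,suppress=True)
p=xy(0,-0.5)
env.line_to((*p,168),max_speed=60); env.sleep(0.5); f0=F(); print("f0",f0)
for z in (160,156,152,148,144,140,134,128):
    env.line_to((*p,z),max_speed=40); f=F()-f0; s=sensors.sense(); t=np.array(s['tool_pos'])
    print(z,f,t[2],(t[:2]-slot)@d,(t[:2]-slot)@n,s['time_s'],round(s['width'],3))
    if abs(f).max()>6: break
E
```

```text
f0 [-0.14 -0.23 -0.54]
160 [ 0.09 -0.15  0.15] 159.9832793221049 0.039385382819739405 -0.4427887584351744 10.375 0.075
156 [ 0.49 -0.2  -0.12] 155.99137577132416 0.011992982270347561 -0.5191649645971691 10.775 0.078
152 [ 0.1   0.47 -0.34] 151.9875584087639 0.0038974630307962495 -0.4682675818514126 11.175 0.077
148 [ 0.37 -0.51 -0.58] 147.97403622455369 0.012493974079649486 -0.4933072842686526 11.575 0.08
144 [-0.17  0.77  0.23] 143.99356987872955 0.022938936740098656 -0.4980126907901277 11.975 0.079
140 [ 0.56  0.58 -0.38] 139.9688332129595 -0.007667121154154548 -0.5023283464552203 12.375 0.082
134 [-0.24  0.58 -0.37] 134.0056369264598 0.0195894230154779 -0.4409228439901882 12.825 0.079
128 [-0.1   0.55  0.32] 127.9869068473246 0.021110231475529876 -0.4745601048497315 13.275 0.078
```

```bash
python3 - <<'E'
from h import *
np.set_printoptions(precision=2,suppress=True)
p=xy(0,-0.5); f0=F()
for z in (125,124,123,122,121,120):
    env.line_to((*p,z),max_speed=30); f=F()-f0; print(z,f,sensors.sense()['tool_pos'][2])
    if f[2]>3: break
env.open_gripper(); env.sleep(0.3)
s=sensors.sense(); print(s['time_s'],s['width'],s['tool_pos'],F())
env.line_to((*p,175),max_speed=120)
# look from further back (towards the robot)
env.movep((*xy(0,-60),200),down(th+np.pi/2)); env.sleep(0.3); c=wrist("pics/w4.png"); np.savez("w4.npz",K=c['K'],R=c['R'],t=c['t'])
print(sensors.sense()['time_s'])
E
```

```text
125 [-0.04  0.46  0.02] 124.96790654774914
124 [-0.01  0.8   0.22] 124.01025605608493
123 [ 0.34  0.76 -0.27] 123.0154560429006
122 [-0.61 -0.78  7.72] 122.88503100329609
16.6167 0.9989984570443606 [492.45 214.68 122.01] [-0.36 -0.24 -0.4 ]
18.075
```

View pics/w4.png

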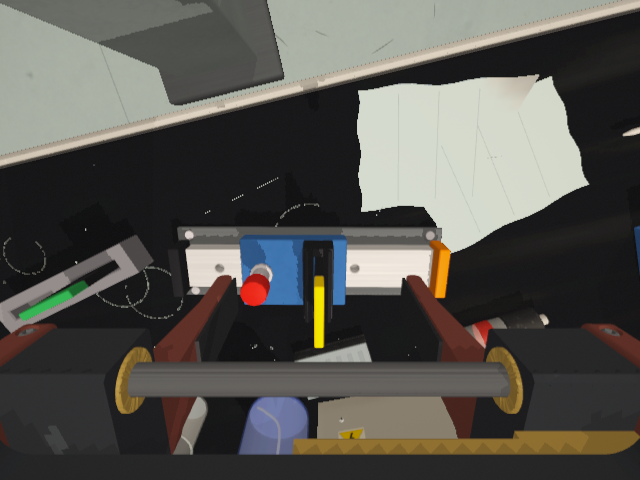

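The filter is standing upright in the slot at (319,310), free of the fingers. The knob is at (255,290), and the blue flask is at about (275,430). I'll check the flask clearance, then take hold of the knob.

```bash
python3 - <<'E'
from h import *
np.set_printoptions(precision=1,suppress=True)
f=lambda p:np.array([(p[:2]-slot)@d,(p[:2]-slot)@n])
X=plane(SC,(253,284),0); print("flask front base",X,f(X)); X=plane(SC,(247,186),197); print("flask top",X,f(X))
viewer.get_image("scene"); print([(np.round(q["point"]),f(q["point"]),q["confidence"]) for q in finder.search_frame("scene","flask")])
c=np.load("w4.npz"); print("knob w4",f(plane(c,(253.5,291.5),87)))
viewer.get_image("wrist"); print([(np.round(q["point"]),f(q["point"]),q["confidence"]) for q in finder.search_frame("wrist","filter_yellow_center")])
for a in (th,th-np.pi): print(env.solve_ik((*xy(-59.6,-1),79),down(a)))
print(sensors.sense()['time_s'])
E
```

```text
flask front base [678.9 123.4   0. ] [-47.8 201.5]
flask top [721.1  97.6 197. ] [-63.7 248.4]
[(array([ 598., -331.,   54.]), array([-509. ,  223.5]), 0.63)]
knob w4 [-60.1  -2.5]
[(array([477., 215., 130.]), array([ -2.8, -15.4]), 0.66)]
[ 0.2  0.4  1.9 -0.   0.9  0.4]
[ 0.2  0.4  1.9 -0.   0.9 -2.7]
18.275
```

```bash
cat > /dev/null; python3 - <<'E'
from h import *
np.set_printoptions(precision=2,suppress=True)
p=xy(-59.8,-1.5)
env.movep((*p,160),down(th)); env.sleep(0.3)
f0=F()
env.line_to((*p,79),max_speed=80); env.sleep(0.2); print("down",F()-f0)
env.clamp(); s=sensors.sense(); print("clamp",s['time_s'],s['tool_pos'],s['width']*88,s['gripper_force'],F()-f0)
for z in (83,87,91,92):
    env.line_to((*p,z),max_speed=40); s=sensors.sense(); print(z,s['tool_pos'][2],F()-f0,s['gripper_force'])
print(sensors.sense()['time_s'])
E
```

```text
down [-0.01  0.79  0.55]
clamp 22.5333 [479.46 156.5   79.31] 23.76272569603928 29.999750554561615 [-0.9   4.92  0.62]
83 83.22761165799425 [-0.98  6.11 -1.56] 29.999171197414398
87 86.99593426505936 [-0.68  6.67 -4.4 ] 29.99788910150528
91 90.80078107415582 [-0.52  7.74 -6.18] 29.996488094329834
92 91.63271667541157 [ 0.41  7.   -6.93] 29.995644092559814
24.2833
```

```bash
python3 - <<'E'
from h import *
np.set_printoptions(precision=2,suppress=True)
def rep(m): s=sensors.sense(); t=np.array(s['tool_pos']); print(m,round(s['time_s'],2),(t[:2]-slot)@d,(t[:2]-slot)@n,t[2],F(),round(s['gripper_force'],1),round(s['width']*88,2))
env.line_to((*xy(-59.8,-0.8),92),max_speed=20); rep("0")
for k in (10,30,50): env.line_to((*xy(-59.8+k,-0.8),92),max_speed=40); rep(k)
env.sleep(0.3)
for z in (89,86,83,80):
    env.line_to((*xy(-9.8,-0.8),z),max_speed=30); rep(z)
E
```

```text
0 24.53 -59.64412783189857 -0.412935986012684 91.41432356957714 [ 0.22  6.31 -7.25] 30.0 24.24
10 25.08 -49.48830435640705 -0.42876144344713807 91.36291533313135 [ 0.69  5.75 -6.91] 30.0 23.88
30 25.88 -29.614164030201874 -0.3494371800035791 91.35727888368578 [ 0.46  6.34 -7.34] 30.0 23.8
50 26.68 -9.660651563067544 -0.3026386027732912 91.3285013095745 [ 0.4   6.2  -7.76] 30.0 23.95
89 27.38 -9.643484490961994 -0.3053998769380043 88.41968739210617 [ 0.31  6.04 -6.12] 30.0 24.43
86 27.78 -9.64738036931623 -0.2653514232468611 85.5370147380915 [ 0.66  5.17 -3.86] 30.0 24.05
83 28.18 -9.613948157402138 -0.23452497127888683 82.65691170915085 [ 0.13  5.33 -1.5 ] 30.0 23.6
80 28.58 -9.615938345974275 -0.2184413459371527 79.72588596705016 [-0.19  5.41 -0.37] 30.0 24.26
```

The force falls along the spring curve with no blockage, so the pin is going into the next hole. I'll push it fully home.

```bash
python3 - <<'E'
from h import *
np.set_printoptions(precision=2,suppress=True)
def rep(m): s=sensors.sense(); t=np.array(s['tool_pos']); f=F(); print(m,round(s['time_s'],2),(t[:2]-slot)@d,(t[:2]-slot)@n,t[2],f,round(s['gripper_force'],1)); return f
for z in (78,77,76,75.5,75,74.5,74,73.5):
    env.line_to((*xy(-9.8,-0.8),z),max_speed=30); f=rep(z)
    if f[2]>8: break
env.sleep(0.5); rep("hold"); c=viewer.get_image("side"); cv2.imwrite("pics/side1.png",c["frame"][200:440,300:500,::-1].repeat(3,0).repeat(3,1)[:600])
E
```

```text
78 28.98 -9.616354539001726 -0.24555143253371234 77.78950342454932 [-0.48  4.8   0.63] 30.0
77 29.38 -9.600829262921712 -0.23008231228041556 76.90686411086921 [-0.4   4.78  1.22] 30.0
76 29.78 -9.596720241475461 -0.21637055563959576 75.94040423563885 [-0.74  5.1   1.66] 30.0
75.5 30.18 -9.569803628043875 -0.178259066369283 75.7536652343162 [-0.98  5.01  5.22] 30.0
75 30.58 -9.517784265719456 -0.15379622603927684 75.68110772977275 [-1.05  3.69  9.28] 30.0
hold 31.23 -9.504055007637037 -0.20720986913267717 75.65513267207629 [-0.97  4.22  9.6 ] 30.0
```

View pics/side1.png

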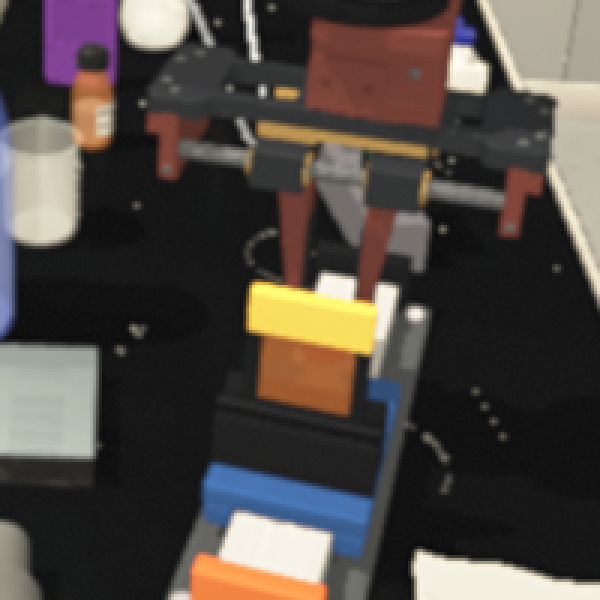

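The picture shows the carriage moved towards the orange stop, the yellow filter upright in its slot at (310,320), and the gripper holding the knob behind it. The hard stop came 3.3 mm below the rest height, as a pin pushed fully home should.

```bash
python3 -c "
from workcell import order; print(order.finish_job())"
```

```text
the job is handed in; nothing more can be done
None
```

The job is handed in, at about 31 s of the 53 s allowed: the yellow filter is home in the slot, the carriage is at the next hole, and the gripper is holding the knob down with about 10 N; the hand-in call returned no verdict.

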